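Walk a heavy fixture block round on the spot and square it up to the fence

TASK

Turn the heavy fixture block about on the spot, nudging alternate corners with the fingertips so that its middle never strays more than about 4 cm, until the package's nose faces the fence; keep the block off the fence while it is still crooked. Then push it home so that the whole of that side lies flush against the fence, and leave it there. Only push the block by its sides: do not grip or lift it, do not touch what is clamped on top of it, and leave the things standing round it where they are.

Things in the scene. Friction and masses are not known exactly. Their poses are not given: they have to be found in the camera images.
- block: heavy bare-aluminium fixture block, 120 x 92 mm, 32 mm high, 0.7 to 1 kg, loose on the breadboard. Origin: centre of its underside; x along the 120 mm, +y out of the long side that must meet the fence. Stands on a 70 x 50 mm boss 2 mm high, so its sides run 2 to 32 mm above the breadboard. Pushed square at one end of a long side it swings about a point 50 to 70 mm past its centre.
- package: delicate, clamped on the block's top: gold pin package in a dark nest with straps and thumbscrews, up to 22 mm above the block's top, at least 3 mm inside its edges. The package's nose, a thin tube with a black boot, points to +y of the block; a black connector bar, 64 x 13 mm, lies at the -y edge. Origin: centre of the block's top; axes as the block's.
- ref_a (a point): point on the block's nose side (the side to lie on the fence): its end at -x of the block, 12 mm above the breadboard. At the start the block stands turned 77 to 120 degrees anticlockwise, seen from above, from its place at the fence, its centre 110 to 150 mm from the fence face.
- ref_b (a point): the other end of the same side, at +x of the block, 12 mm above the breadboard
- plate: dark optical breadboard fixed on the bench, 300 x 450 mm (its x, y) and 12.7 mm thick, with small holes on a 25 mm grid (look only; its top is flat for pushing). Origin: centre of its underside.
- fence: straight ground steel bar bolted on the breadboard, 260 mm long, 25 mm wide, 20 mm high. x along its length (same as the breadboard's x); its working face looks to -y, towards the block. Origin: on the breadboard's top at the middle of the foot of that working face.
- fence_face (a point): the same point as the fence's origin: middle of the foot of its working face, axes as the fence's
- post: bystander: steel optical post 13 mm thick, 55 mm tall, on a 32 mm round foot, standing on the breadboard. Origin: centre of its underside.
- bottle: bystander: small amber bottle with black cap, 32 mm across, 58 mm tall, on the breadboard. Origin: centre of its underside.
- tray: bystander: black parts tray 55 x 40 mm, 12 mm high, with two gold packages, on the breadboard. Origin: centre of its underside.
- driver: bystander: hex driver 122 mm long, 15 mm thick, lying behind the fence along its x. Origin: under the front end of its handle.
There are look-alikes about, which are no part of the job. Leave any green or turquoise look-alike of the block alone.

How it is judged (in metres and radians):
At the end, for the whole second after the job is handed in: Both ends of the block's nose side are within 2.5 mm of the fence face and neither end stands out past the end of the 260 mm fence; the block lies flat on the breadboard, at rest (y of each of ref_a, ref_b in the frame of fence_face above -0.0025 m and x of ref_a in the frame of fence_face above -0.13 m and x of ref_b in the frame of fence_face below 0.13 m and y of block in the frame of fence_face below -0.04 m and height (world z) of block below 0.0157 m and angle between block's own z axis and vertical below 0.03 rad and linear speed of block below 0.01 m/s); the robot touches nothing.
It fails at once if the block pressed on the fence while still more than 17 degrees from square (contact force between block and fence above 0.5 N and angle between the x axis of block and the x axis of fence, either way round above 0.3 rad).
It fails at once if the block's middle strayed more than 50 mm from where it stood while still more than 17 degrees from square (not turned on the spot) (distance of block from where it was at the start of the episode above 0.05 m and angle between the x axis of block and the x axis of fence, either way round above 0.3 rad).
It fails at once if the block lifted or tipped (height (world z) of block above 0.0207 m or angle between block's own z axis and vertical above 0.15 rad).
It fails at once if the package, its clamps or connector touched (contact force between any of the fingers, the arm and package above 0.3 N).
It fails at once if a bystander moved by more than 15 mm or lifted (distance of any of post, bottle, tray, driver from where it was at the start of the episode above 0.015 m).
It also fails if it takes over 72 s, if anything falls off the work surface, if the arm or the gripper's body presses on something with over 40 N, if the wrist force passes 120 N, or if a joint passes its speed limit or range.

ROBOT

A 6-joint arm with a two-finger parallel gripper is mounted at the origin on the work surface. World frame = base frame: x ahead of the robot, y to its left, z up, the work surface at z = 0. Lengths are in mm, angles in rad, forces in N, time in s.
With the tool pointing down it reaches from about 350 to 875 mm from the base axis. Payload 4.2 kg.
Tool frame: the origin (TCP) lies midway between the tips of the shut fingers; the grasp point (between the pads) lies 19 mm behind it (pinch_z is the distance from the TCP to the grasp point, in mm); y points along the fingers, x is the direction in which the jaws open and shut, and the axes are right-handed (so a half turn about y gives the same grasp; the last joint's range is limited). The gripper opens to 87 mm and grips with 3 to 60 N. Pads are 19 mm wide; open, the fingers measure 117 mm over their backs; the gripper's body (75 mm by 190 mm) begins 51 mm behind the grasp point.
Start: joints at [-0.863, 0.385, 0.008, 0, -1.194, -0.259], TCP at [271.19, -563.077, 222.55] pointing down, gripper open.
Joint ranges: [-3.14, 3.14], [-1.21, 2.06], [-1.07, 1.41], [-3.16, 2.05], [-2.99, -0.16], [-3.1, 3.1]. Speed limits (rad/s): [2.79, 2.79, 3.14, 3.14, 3.14, 3.14].

INTERFACE

Orientations are given as a rotation vector (axis times angle).
In Python, from station import * gives the robot as it stands.
- The arm moves only by the shell command python3 -m handwheel 'ROWS' [OPENING] [FORCE]. ROWS is JSON, a list of rows, each a list of 2 entries, a list of its own where there are three numbers: the shift along the tool's x, y, z in mm, then the turn about the tool's y in degrees. A call has 1 to 12 rows; each row shifts and turns the commanded pose from where the row before left it, along the tool's axes as they then stand; what a row does not reach is not made up. A row lasts 1/8 s, in which the tool goes at most 62.5 mm and 10.7 degrees, less where a joint would pass 70% of its speed; a pose out of reach is approached as far as the arm can. A call with a gripper value outside its range is refused whole. OPENING is the opening, from 0 (shut) to 1 (fully open), set as the call begins (- or left out, the last holds). The fingers move at their own pace and stop on an object; FORCE is the grip in N (left out, the last holds). Time passes only in rows, so rows that do not move let the fingers close. It gives the time, the measured TCP pose, the force and the opening at its end, in the units of the state.
- read_state(): the state, without advancing time (a new reading comes with each control period).
- camera(name): name is "side" or "top"; returns (picture, depth): 420x560x3 uint8, blue, green, red; 420x560 float32, mm along the optical axis (not along the pixel's ray), 0 where there is no reading.
- camera_info(name): a dict with "mtx" (3x3 intrinsics, pixels), "world_to_cam" (4x4, takes a point from world to camera coordinates). Camera axes: x right, y down, z forward; pixel columns grow to the right and rows downward; lengths in mm; the calibration is good to about 2 mm. A picture is of the moment at which its call begins. camera_info takes no time and is no camera call.
- job_done(): hands the job in, once; it reports no verdict.
Trained networks look in the newest picture that a camera, given by its name, has taken for a name from the list of things; names that differ only in an ending like _2 or _b are one class to them, and where a whole thing is asked for, a point or a joint stands for the part that bears it (a point fixed in the world has none). Each returns a list of dicts, best first, with "score" (0 to 1); they miss things now and then, are a little off and sometimes report something else, mostly with a low value. They report only what shows in the picture. A call takes as long as a camera call. They do not tell look-alikes from the thing itself.
- regions_of(camera, query): "mask" (420x560 bool, what is visible of it) and "extent" ([centre column, centre row, width, height] in pixels, round what is visible of it).
The state is a dict: "time_s": time; "qpos": joint angles; "joint_vel": joint speeds; "tau": joint torques, N m; "tool_pos": TCP position; "eef_rot": TCP orientation; "force": force on the tool from outside, world axes, zero at the start; "wrist_torque": the same for the moment, N m; "gripper_width": opening from 0.0 (shut) to 1.0 (fully open).
Only numpy, scipy, OpenCV 4.12 (cv2) and the standard library are available. Lean on these libraries where they do the work, as an engineer would, in place of code of your own. Each camera call takes 0.05 s, during which the arm holds its last target.

## Working session

There is one attempt and no reset: what is moved stays moved. The work goes in short steps, Python scripts to look and compute and a shell command to move; the robot and the scene stay as the last step left them, time stands still between calls to the robot, and variables do not carry over. Pictures are saved under pics/ and viewed, and the job is handed in when it is done.

```bash
ls; mkdir -p pics; python3 - <<'E'
from station import *
import cv2,numpy as np
s=read_state();print({k:np.round(v,3).tolist() for k,v in s.items()})
for c in("top","side"):
    p,d=camera(c);cv2.imwrite(f"pics/{c}0.png",p);np.save(f"pics/{c}0d.npy",d)
    i=camera_info(c);print(c,np.round(i["mtx"],1).tolist(),np.round(i["world_to_cam"],3).tolist())
E
```

```text
pics
{'time_s': 0.0, 'qpos': [-0.863, 0.386, 0.007, -0.001, -1.194, -0.259], 'joint_vel': [0.001, 0.0, -0.001, -0.0, 0.001, 0.0], 'tau': [0.002, -39.067, 18.741, 4.22, 0.011, -0.0], 'tool_pos': [270.91, -562.572, 221.448], 'eef_rot': [-0.96, -1.532, 1.53], 'force': [0.162, -0.692, -0.514], 'wrist_torque': [0.031, -0.032, -0.012], 'gripper_width': 1.002}
top [[412.7, 0.0, 280.7], [0.0, 412.7, 218.2], [0.0, 0.0, 1.0]] [[-0.003, -0.999, -0.039, 53.127], [-0.995, 0.007, -0.104, 636.579], [0.104, 0.038, -0.994, 964.716], [0.0, 0.0, 0.0, 1.0]]
side [[435.7, 0.0, 283.3], [0.0, 435.7, 209.5], [0.0, 0.0, 1.0]] [[-0.889, -0.457, 0.014, 585.36], [-0.361, 0.682, -0.636, 261.695], [0.281, -0.571, -0.772, 671.883], [0.0, 0.0, 0.0, 1.0]]
```

View pics/top0.png

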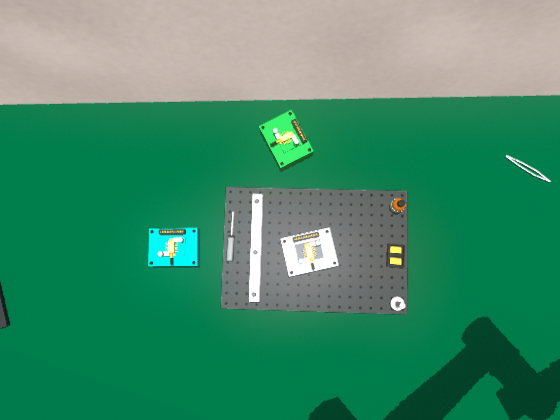

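View pics/side0.png

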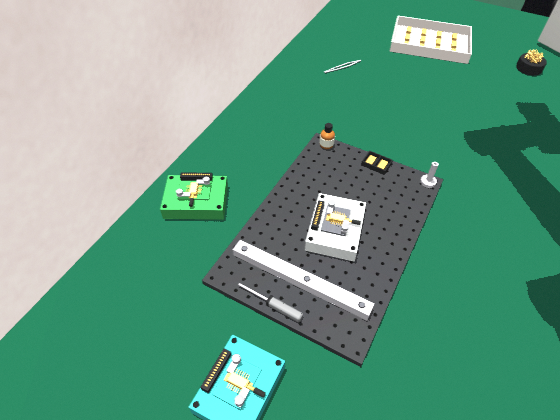

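```bash
cat > h.py <<'E'
from station import *
import cv2,numpy as np
from scipy.spatial.transform import Rotation as R
def w2p(c,P):
    i=camera_info(c);P=np.atleast_2d(P);W=np.array(i["world_to_cam"]);q=P@W[:3,:3].T+W[:3,3];q=q@np.array(i["mtx"]).T;return q[:,:2]/q[:,2:]
def p2w(c,uv,z):
    "pixel on plane z"
    i=camera_info(c);W=np.array(i["world_to_cam"]);Ri=W[:3,:3].T;o=-Ri@W[:3,3]
    uv=np.atleast_2d(uv).astype(float);r=np.c_[uv,np.ones(len(uv))]@np.linalg.inv(i["mtx"]).T@Ri.T
    return o+r*((z-o[2])/r[:,2])[:,None]
def cloud(c,d):
    i=camera_info(c);W=np.array(i["world_to_cam"]);h,w=d.shape;v,u=np.mgrid[:h,:w]
    X=np.stack([u,v,np.ones_like(u)],-1)@np.linalg.inv(i["mtx"]).T*d[...,None]
    return (X-W[:3,3])@W[:3,:3]
E
python3 - <<'E'
from h import *
d=np.load("pics/top0d.npy");C=cloud("top",d)
s=read_state();print(R.from_rotvec(s["eef_rot"]).as_matrix().round(3))
for q in["block","package","fence","post","bottle","tray","driver","plate"]:
    for r in regions_of("top",q)[:4]:
        m=r["mask"];print(q,round(r["score"],2),np.round(r["extent"]).tolist(),m.sum(),np.median(C[m],0).round(0),np.percentile(C[m][:,2],[5,95]).round(0))
E
```

```text
[[-0.434 -0.001 -0.901]
 [ 0.901  0.002 -0.434]
 [ 0.002 -1.     0.   ]]
block 0.76 [310.0, 254.0, 58.0, 52.0] 1959 [555. -17.  45.] [41. 58.]
block 0.7 [285.0, 140.0, 55.0, 58.0] 1896 [830.  36.  32.] [18. 45.]
block 0.56 [174.0, 246.0, 53.0, 40.0] 1910 [568. 308.  33.] [27. 45.]
package 0.78 [304.0, 251.0, 33.0, 32.0] 694 [562. -12.  51.] [44. 64.]
package 0.7 [172.0, 247.0, 28.0, 38.0] 744 [578. 313.  39.] [31. 51.]
package 0.62 [289.0, 137.0, 39.0, 33.0] 722 [838.  29.  39.] [31. 51.]
fence 0.63 [255.0, 248.0, 17.0, 111.0] 1181 [565. 110.  32.] [27. 35.]
fence 0.49 [398.0, 256.0, 25.0, 25.0] 410 [ 547. -225.   19.] [12. 25.]
post 0.7 [397.0, 256.0, 21.0, 22.0] 398 [ 547. -226.   19.] [12. 25.]
post 0.54 [397.0, 305.0, 15.0, 14.0] 132 [ 434. -221.   21.] [18. 67.]
bottle 0.54 [400.0, 206.0, 13.0, 14.0] 162 [ 664. -225.   49.] [28. 71.]
tray 0.63 [399.0, 254.0, 24.0, 23.0] 411 [ 547. -226.   19.] [12. 25.]
driver 0.59 [232.0, 248.0, 4.0, 25.0] 143 [566. 174.  27.] [23. 30.]
plate 0.85 [314.0, 253.0, 185.0, 129.0] 19615 [561. -31.  12.] [ 9. 31.]
```

The nets report three block candidates in the top picture: bare aluminium at (310,254) on the breadboard, green at (285,140) and turquoise at (174,246), both off the breadboard. The one at (310,254) fits, since it is aluminium, on the breadboard and ahead of the fence (255,248). I'll confirm it in an enlarged crop and fit its pose.

```bash
cat >> h.py <<'E'
from scipy.optimize import least_squares
ZT=44.7
def fitrect(pts,L,W,x0):
    def f(p):
        c,s=np.cos(p[2]),np.sin(p[2]);q=(pts-p[:2])@np.array([[c,-s],[s,c]])
        d=np.abs(q)-np.array([L/2,W/2]);o=np.linalg.norm(np.maximum(d,0),axis=1)
        return np.where(o>0,o,d.max(1))
    return least_squares(f,x0,loss="soft_l1",f_scale=1.0)
def blockpose(c,p,d,x0=None,dbg=None):
    """x0: prior (x,y,yaw of block +x). mask by height > 39 in a window round prior"""
    C=cloud(c,d); m=(C[...,2]>38)&(C[...,2]<72)&(np.hypot(C[...,0]-x0[0],C[...,1]-x0[1])<85)
    m=m.astype(np.uint8); n,l,st,_=cv2.connectedComponentsWithStats(m)
    if n<2: return None
    m=(l==1+np.argmax(st[1:,4])).astype(np.uint8)
    k=4;M=cv2.resize(m*255,None,fx=k,fy=k,interpolation=cv2.INTER_LINEAR)
    cn=max(cv2.findContours((M>127).astype(np.uint8),cv2.RETR_EXTERNAL,cv2.CHAIN_APPROX_NONE)[0],key=cv2.contourArea)[:,0]
    uv=(cn+.5)/k-.5
    P=p2w(c,uv,ZT)[:,:2]
    r=fitrect(P,120,92,x0)
    return r.x, np.sqrt(np.mean(r.fun**2)), cv2.minAreaRect(P.astype(np.float32))
def corners(x,L=120,W=92):
    c,s=np.cos(x[2]),np.sin(x[2]);return np.array([[a*L/2,b*W/2] for a,b in((-1,1),(1,1),(1,-1),(-1,-1))])@np.array([[c,s],[-s,c]])+x[:2]
def show(c,p,x,name,k=3):
    uv=w2p(c,np.c_[corners(x),[ZT]*4]);q=cv2.resize(p,None,fx=k,fy=k,interpolation=cv2.INTER_CUBIC)
    cv2.polylines(q,[np.int32((uv+.5)*k)],True,(0,0,255),1)
    a=np.int32((uv[:2]+.5)*k);cv2.line(q,tuple(map(int,a[0])),tuple(map(int,a[1])),(255,0,255),2)
    u=uv.mean(0)*k;y0,x0=max(0,int(u[1]-240)),max(0,int(u[0]-300));cv2.imwrite(f"pics/{name}.png",q[y0:y0+480,x0:x0+600])
E
python3 - <<'E'
from h import *
for c in("top","side"):
    p=cv2.imread(f"pics/{c}0.png");d=np.load(f"pics/{c}0d.npy");C=cloud(c,d)
    r=blockpose(c,p,d,(555,-17,np.pi/2));print(c,r)
    if r: show(c,p,r[0],c+"0f")
    m=(C[...,2]>26)&(C[...,2]<42)&(abs(C[...,0]-560)<150)&(C[...,1]>80)&(C[...,1]<140)
    n,l,st,_=cv2.connectedComponentsWithStats(m.astype(np.uint8));m=l==1+np.argmax(st[1:,4])
    v,u=np.nonzero(m);P=p2w(c,np.c_[u,v],32.7)[:,:2];print("fence",cv2.minAreaRect(P.astype(np.float32)),np.median(C[m][:,2]))
    print("platez",np.median(C[(abs(C[...,0]-560)<120)&(C[...,1]<-80)&(C[...,1]>-150)][:,2]))
    print("block top z",np.median(C[(C[...,2]>38)&(C[...,2]<50)&(np.hypot(C[...,0]-560,C[...,1]+20)<70)][:,2]))
E
```

```text
top (array([555.18071703, -16.46299521,   1.78752061]), np.float64(0.7534154245845118), ((555.2296752929688, -16.404159545898438), (93.42529296875, 121.55416107177734), 12.323829650878906))
fence ((568.068115234375, 111.39875793457031), (25.478992462158203, 258.11883544921875), 88.20637512207031) 31.953762693173086
platez 11.868398474239395
block top z 44.38650603442552
side (array([556.31978907, -14.52775139,   1.78762059]), np.float64(1.3580436385511956), ((556.292724609375, -14.294448852539062), (93.16336822509766, 126.65267181396484), 12.542717933654785))
fence ((568.9973754882812, 113.51126098632812), (29.06765365600586, 259.5998840332031), 88.17135620117188) 32.68370178200912
platez 12.8122550721787
block top z 45.071980427912635
```

View pics/top0f.png

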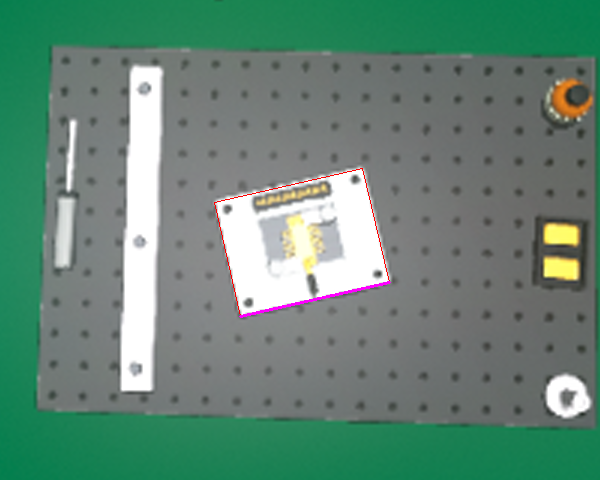

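```bash
python3 - <<'E'
from h import *
# fence angle from long edge fit on top view
p=cv2.imread("pics/top0.png");d=np.load("pics/top0d.npy");C=cloud("top",d)
m=(C[...,2]>26)&(C[...,2]<42)&(abs(C[...,0]-560)<150)&(C[...,1]>80)&(C[...,1]<140)
v,u=np.nonzero(m)
e=[];
for r in np.unique(v):
    uu=u[v==r]
    if len(uu)>6: e.append((uu.max()+.5,r))
P=p2w("top",np.array(e),32.7)
k=np.polyfit(P[:,0],P[:,1],1);print("fence front edge slope deg",np.degrees(np.arctan(k[0])),"y at 568",np.polyval(k,568),np.std(P[:,1]-np.polyval(k,P[:,0])), len(P))
E
```

```text
fence front edge slope deg -1.6822211692509326 y at 568 98.72539639821906 0.9921363961737795 108
```

Crop confirms it: bare-aluminium block, connector bar at the top, black nose boot at the bottom edge (magenta side faces −x world). The yaw is 102.4°, the fence is at −1.7°, so the block is turned ≈104°. Its centre is 115 mm from the fence. All of this fits the description, and the top and side views agree to 2 mm.

Plan: turn clockwise with closed fingers, nose side first (+x_b end). Align tool x to 180° first.

```bash
python3 -m handwheel '[[[0,0,0],-10.7],[[0,0,0],-10.7],[[0,0,0],-10.7],[[0,0,0],-10.7],[[0,0,0],-10.7],[[0,0,0],-10.7]]' 0 20
cat >> h.py <<'E'
def tool():
    s=read_state();M=R.from_rotvec(s["eef_rot"]).as_matrix();yaw=np.degrees(np.arctan2(M[1,0],M[0,0]))
    print("t",round(s["time_s"],2),"tcp",np.round(s["tool_pos"],1),"yaw_x",round(yaw,1),"tilt",round(np.degrees(np.arccos(-M[2,1])),2),"F",np.round(s["force"],1),"w",round(float(s["gripper_width"]),2),"j",np.round(s["qpos"],2))
    return s,M
def to(P):
    s,M=tool();print("shift to",P,"in tool axes:",np.round(M.T@(np.array(P)-s["tool_pos"]),1))
E
python3 -c "
from h import *
to((471,14,100))"
```

```text
time_s: 1.25
tool_pos: [271.2, -563.1, 222.6]
eef_rot: [-0.005, 2.219, -2.219]
force: [-0.4, 0.2, -0.4]
gripper_width: 0.402
t 1.25 tcp [ 271.2 -563.1  222.6] yaw_x -179.7 tilt 0.0 F [-0.4  0.2 -0.4] w 0.4 j [-0.86  0.38  0.01  0.   -1.19  0.87]
shift to (471, 14, 100) in tool axes: [-202.5  122.6 -576.1]
```

```bash
python3 -m handwheel '[[[-20,8,-57.6],0],[[-20,8,-57.6],0],[[-20,8,-57.6],0],[[-20,8,-57.6],0],[[-20,8,-57.6],0],[[-20,8,-57.6],0],[[-20,8,-57.6],0],[[-20,8,-57.6],0],[[-20,8,-57.6],0],[[-20,8,-57.6],0],[[0,0,0],0]]'
python3 -c "
from h import *
to((471,14,22))"
```

```text
time_s: 2.62
tool_pos: [473.3, 16.0, 142.3]
eef_rot: [-0.004, 2.219, -2.219]
force: [-0.3, -1.0, 0.5]
gripper_width: 0.006
t 2.62 tcp [473.3  16.  142.3] yaw_x -179.8 tilt 0.03 F [-0.3 -1.   0.5] w 0.01 j [ 0.38  0.21 -0.47  0.   -0.89 -0.37]
shift to (471, 14, 22) in tool axes: [  2.4 120.3   2. ]
```

```bash
python3 -m handwheel '[[[2,40,2],0],[[0,40,0],0],[[0,30,0],0],[[0,10,0],0],[[0,0,0],0]]'
cat >> h.py <<'E'
def look(name,x0,cams=("top","side")):
    out=None
    for c in cams:
        p,d=camera(c);cv2.imwrite(f"pics/{name}{c}.png",p);np.save(f"pics/{name}{c}d.npy",d)
        r=blockpose(c,p,d,x0)
        if r is None: print(c,"none");continue
        print(c,np.round(r[0][:2],1),"yaw",round(np.degrees(r[0][2]),1),"rms",round(r[1],2),"rect",np.round(r[2][1],1),"stray",np.round(np.hypot(*(r[0][:2]-(np.array([555.2,-16.5]) if c=="top" else np.array([556.3,-14.5])))),1))
        show(c,p,r[0],name+c+"f")
E
python3 - <<'E'
from h import *
tool();look("a",(555.2,-16.5,np.radians(102.4)))
E
```

```text
time_s: 3.25
tool_pos: [470.1, 10.2, 22.7]
eef_rot: [-0.002, -2.22, 2.221]
force: [-1.0, 0.2, 0.5]
gripper_width: 0.003
t 3.25 tcp [470.1  10.2  22.7] yaw_x 179.9 tilt 0.03 F [-1.   0.2  0.5] w 0.0 j [ 0.37  0.39 -0.61  0.   -0.57 -0.37]
top [554.9 -16.6] yaw 102.7 rms 15.58 rect [ 93.4 121.6] stray 0.3
side [555.3 -13.2] yaw 101.6 rms 15.31 rect [ 93.1 126.8] stray 1.6
```

View pics/atopf.png

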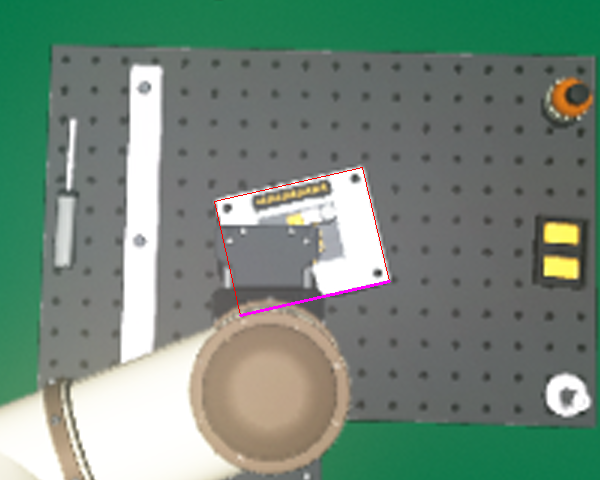

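View pics/asidef.png

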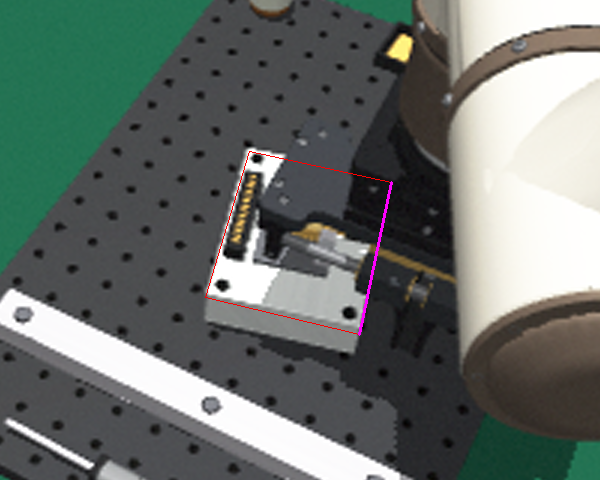

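```bash
python3 -m handwheel '[[[0,0,-5],0],[[-8,0,0],0],[[-6,0,0],0],[[-6,0,0],0],[[-6,0,0],0],[[-6,0,0],0],[[-6,0,0],0],[[-6,0,0],0],[[0,0,0],0]]'
python3 - <<'E'
from h import *
tool();look("b",(560,-16.5,np.radians(92)))
E
```

```text
time_s: 4.47
tool_pos: [513.0, 15.4, 21.8]
eef_rot: [0.001, -2.218, 2.219]
force: [-2.6, 0.5, -1.1]
gripper_width: 0.004
t 4.47 tcp [513.   15.4  21.8] yaw_x 179.9 tilt 0.17 F [-2.6  0.5 -1.1] w 0.0 j [ 0.35  0.44 -0.5  -0.   -0.63 -0.35]
top [566.8 -22. ] yaw 89.8 rms 16.51 rect [63.2 92. ] stray 12.9
side [561.7 -20.2] yaw 89.0 rms 15.29 rect [39.4 91.7] stray 7.9
```

View pics/btopf.png

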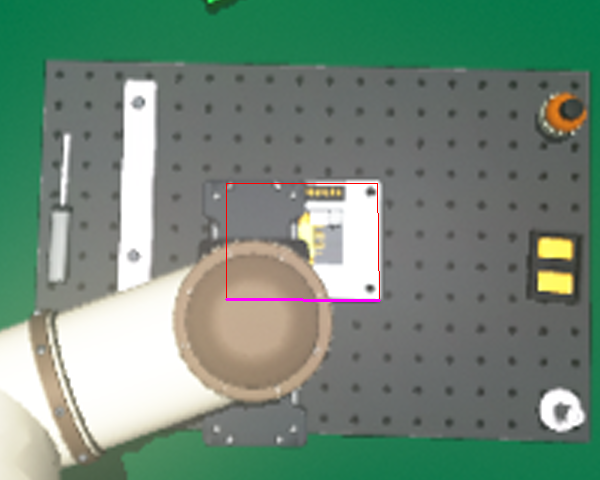

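View pics/bsidef.png

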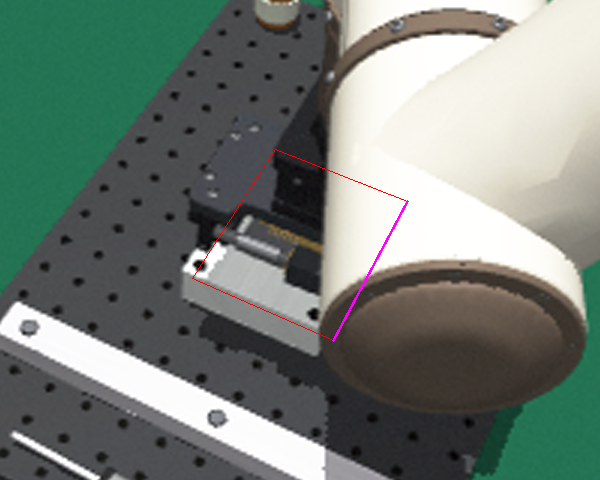

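Block is now at about 90° (visible right part in the top picture, corners (380,180) and (380,300)), as predicted. I'll continue, then back off and look.

```bash
python3 -m handwheel '[[[-6,0,0],0],[[-6,0,0],0],[[-6,0,0],0],[[-6,0,0],0],[[0,0,0],0],[[30,0,0],0],[[40,0,0],0],[[20,-60,0],0],[[0,-60,50],0],[[0,0,60],0],[[0,0,60],0],[[0,0,0],0]]'
python3 - <<'E'
from h import *
tool();look("c",(575,-16.5,np.radians(75)))
E
```

```text
time_s: 6.08
tool_pos: [449.2, -148.1, 130.9]
eef_rot: [-0.013, -2.219, 2.221]
force: [-1.0, 1.0, 0.7]
gripper_width: 0.003
t 6.08 tcp [ 449.2 -148.1  130.9] yaw_x 179.6 tilt 0.26 F [-1.   1.   0.7] w 0.0 j [ 0.03  0.22 -0.49  0.   -0.86 -0.04]
top [587.6 -30.4] yaw 77.8 rms 1.07 rect [121.2  93.7] stray 35.2
side [589.  -28.2] yaw 78.3 rms 1.73 rect [126.1  98.2] stray 35.4
```

View pics/ctopf.png

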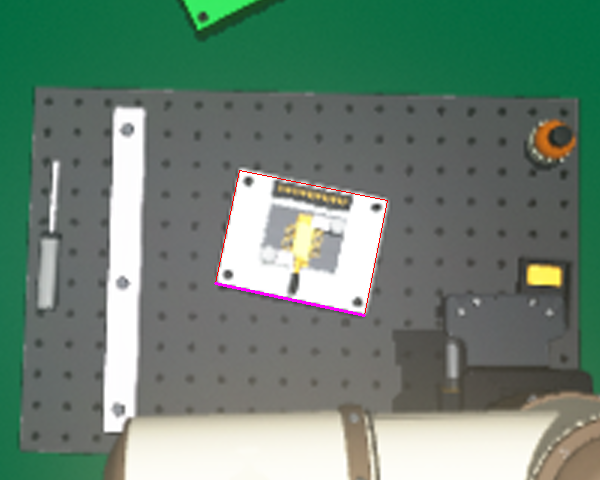

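Block is at yaw 77.8°, centre (587.6, −30.4), stray 35 mm; clear top view with corners (240,170), (387,200), (365,315) and (217,283). Next comes the counter-nudge: connector side, −x_b end.

```bash
python3 -m handwheel '[[[-50,0,-12],0],[[-50,0,-12],0],[[-50,0,-12],0],[[-53,0,-12],0],[[0,0,0],10],[[0,0,0],10],[[0,0,0],10],[[0,0,0],10],[[0,0,0],0]]'
python3 -c "
from h import *
to((652.5,-100,22))"
```

```text
time_s: 7.3
tool_pos: [651.7, -94.9, 130.0]
eef_rot: [-0.66, -1.819, 1.819]
force: [-0.0, -0.4, -0.3]
gripper_width: 0.009
t 7.3 tcp [651.7 -94.9 130. ] yaw_x 140.2 tilt 0.06 F [-0.  -0.4 -0.3] w 0.01 j [ 0.1   0.51 -0.03  0.   -1.03 -0.8 ]
shift to (652.5, -100, 22) in tool axes: [ -3.8 108.1   3.5]
```

```bash
python3 -m handwheel '[[[-3.8,50,3.5],0],[[0,40,0],0],[[0,18,0],0],[[0,0,0],0],[[7,0,1.6],0],[[7,0,1.6],0],[[6,0,1.4],0],[[6,0,1.4],0],[[6,0,1.4],0],[[6,0,1.4],0],[[6,0,1.4],0],[[0,0,0],0]]'
python3 - <<'E'
from h import *
tool();look("d",(572,-20,np.radians(65)))
E
```

```text
time_s: 8.8
tool_pos: [611.4, -81.4, 22.4]
eef_rot: [-0.663, -1.816, 1.816]
force: [0.5, -1.3, 1.1]
gripper_width: 0.01
t 8.8 tcp [611.4 -81.4  22.4] yaw_x 139.9 tilt 0.03 F [ 0.5 -1.3  1.1] w 0.01 j [ 0.13  0.57 -0.24  0.   -0.76 -0.83]
top [576.6 -31.7] yaw 60.6 rms 8.15 rect [106.1  26.9] stray 26.3
side [580.9 -15.6] yaw 62.3 rms 10.71 rect [125.6 118.8] stray 24.6
```

View pics/dtopf.png

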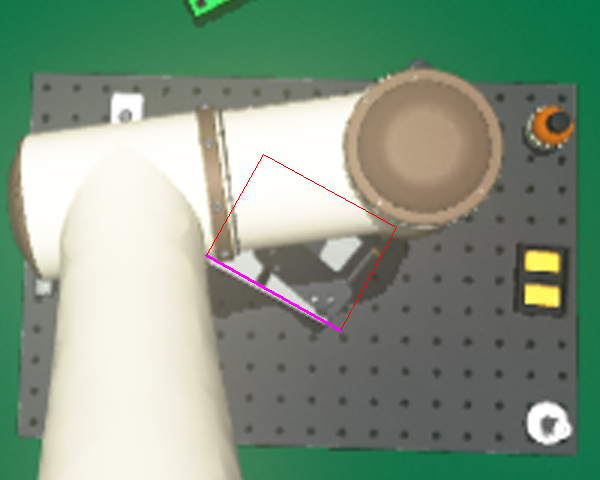

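View pics/dsidef.png

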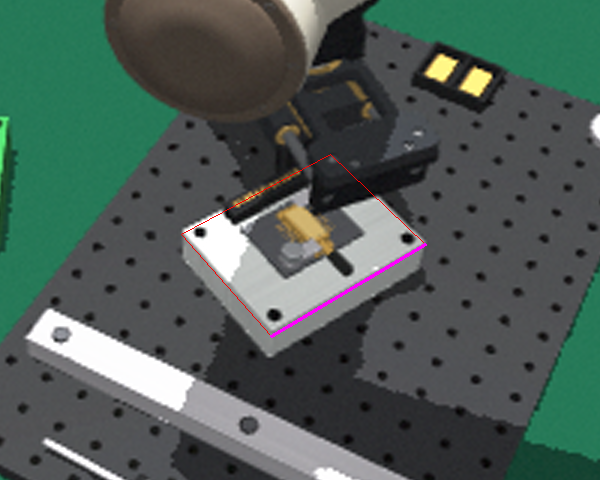

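```bash
python3 -m handwheel '[[[5.4,0,2.6],0],[[5.4,0,2.6],0],[[5.4,0,2.6],0],[[5.4,0,2.6],0],[[0,0,0],0]]'
python3 - <<'E'
from h import *
tool();look("e",(565,-15,np.radians(50)),["side"])
E
```

```text
time_s: 9.52
tool_pos: [587.3, -75.2, 21.8]
eef_rot: [-0.661, -1.815, 1.816]
force: [0.4, -4.2, 1.2]
gripper_width: 0.006
t 9.53 tcp [587.3 -75.2  21.8] yaw_x 139.9 tilt 0.09 F [ 0.4 -4.2  1.2] w 0.01 j [ 0.15  0.54 -0.31 -0.   -0.72 -0.85]
side [574.8  -6.2] yaw 44.2 rms 9.04 rect [122.6 114.5] stray 20.3
```

View pics/esidef.png

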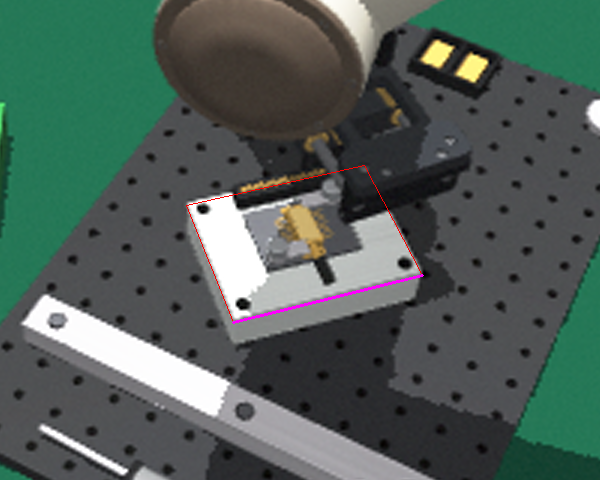

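```bash
python3 -m handwheel '[[[4.3,0,1.2],4],[[4.3,0,1.2],4],[[4.3,0,1.2],4],[[4.3,0,1.2],4],[[0,0,0],0],[[-40,0,0],0],[[-20,-50,0],0],[[0,-62,0],0],[[-60,0,0],0],[[-40,0,40],0],[[0,0,0],0]]'
python3 - <<'E'
from h import *
tool();look("f",(562,0,np.radians(32)))
E
```

```text
time_s: 10.95
tool_pos: [627.7, -223.7, 132.5]
eef_rot: [-0.868, -1.627, 1.627]
force: [-0.6, 0.8, -0.0]
gripper_width: 0.008
t 10.95 tcp [ 627.7 -223.7  132.5] yaw_x 123.7 tilt 0.16 F [-0.6  0.8 -0. ] w 0.01 j [-0.1   0.52  0.   -0.   -1.05 -0.88]
top [570.6   1.6] yaw 34.2 rms 5.66 rect [121.5  93.5] stray 23.8
side [571.7   3. ] yaw 34.4 rms 3.33 rect [121.9 105. ] stray 23.3
```

View pics/fsidef.png

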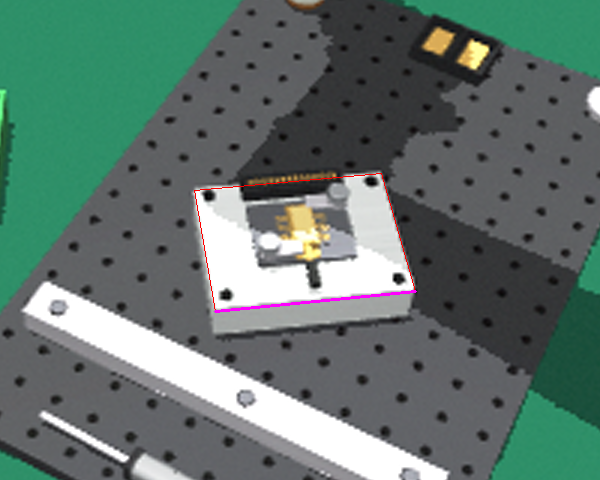

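View pics/ftopf.png

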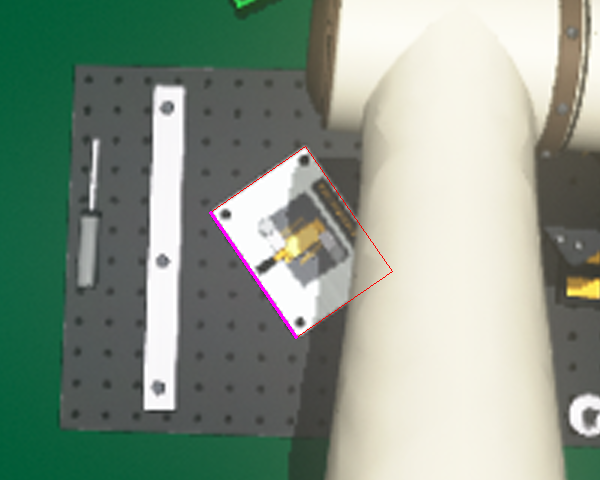

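Block (570.6, 1.6), yaw 34.2°, stray 24 mm (the fit line matches all visible edges in both views). Gap near the fence is tight, so the next nudge is on the +x_b short side at its connector end; that turns it clockwise and brings the centre back towards the start.

```bash
python3 -m handwheel '[[[0,0,0],-10],[[0,0,0],-10],[[0,0,0],-10],[[0,0,0],-10],[[0,0,0],-10],[[0,0,0],-6],[[-11,0,-60],0],[[-11,0,-60],0],[[-11,0,-60],0],[[-11,0,-61],0],[[0,0,0],0]]'
python3 -c "
from h import *
to((671.6,16,22))"
```

```text
time_s: 12.42
tool_pos: [673.5, 26.0, 133.5]
eef_rot: [-0.008, 2.219, -2.217]
force: [0.1, -0.4, -0.8]
gripper_width: 0.004
t 12.43 tcp [673.5  26.  133.5] yaw_x -179.6 tilt 0.05 F [ 0.1 -0.4 -0.8] w 0.0 j [ 0.28  0.53  0.02 -0.   -1.06 -0.27]
shift to (671.6, 16, 22) in tool axes: [  2.  111.4  10.1]
```

```bash
python3 -m handwheel '[[[2,50,10],0],[[0,45,0],0],[[0,17,0],0],[[0,0,0],0],[[7,0,3.5],0],[[6,0,3],0],[[5.4,0,2.6],0],[[5.4,0,2.6],0],[[5.4,0,2.6],0],[[5.4,0,2.6],0],[[5.4,0,2.6],0],[[0,0,0],0]]'
python3 - <<'E'
from h import *
tool();look("g",(560,-5,np.radians(22)),["side"])
E
```

```text
time_s: 13.92
tool_pos: [633.2, -10.1, 23.4]
eef_rot: [0.006, 2.22, -2.219]
force: [5.5, -1.6, 2.7]
gripper_width: 0.004
t 13.93 tcp [633.2 -10.1  23.4] yaw_x 180.0 tilt 0.27 F [ 5.5 -1.6  2.7] w 0.0 j [ 0.24  0.59 -0.2   0.   -0.77 -0.24]
side [551.2   5.3] yaw 25.6 rms 7.41 rect [142.6 103.5] stray 20.5
```

View pics/gsidef.png

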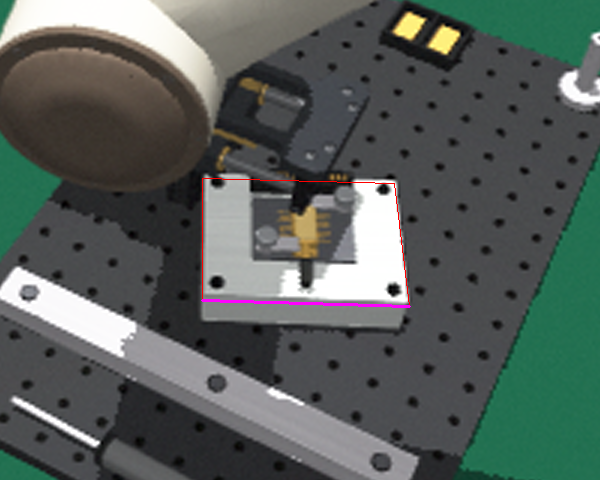

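```bash
python3 -m handwheel '[[[5.6,0,2],0],[[5.6,0,2],0],[[5.6,0,1.5],0],[[5.6,0,1.5],0],[[0,0,0],0],[[-40,0,0],0],[[-20,-50,0],0],[[0,-60,0],0],[[-40,0,40],0],[[0,0,60],0],[[0,0,60],0],[[0,0,50],0]]'
python3 - <<'E'
from h import *
tool();look("k",(540,-5,np.radians(16)))
E
```

```text
time_s: 15.48
tool_pos: [706.2, -228.4, 130.1]
eef_rot: [0.004, -2.219, 2.215]
force: [0.6, 0.5, -1.1]
gripper_width: 0.007
t 15.47 tcp [ 706.2 -228.4  130.1] yaw_x 179.9 tilt 0.37 F [ 0.6  0.5 -1.1] w 0.01 j [-0.1   0.65  0.23 -0.   -1.15  0.09]
top [531.5   6.7] yaw 16.0 rms 8.28 rect [121.5  93.4] stray 33.2
side [532.7   7.8] yaw 16.0 rms 3.34 rect [121.  104.6] stray 32.5
```

View pics/ksidef.png

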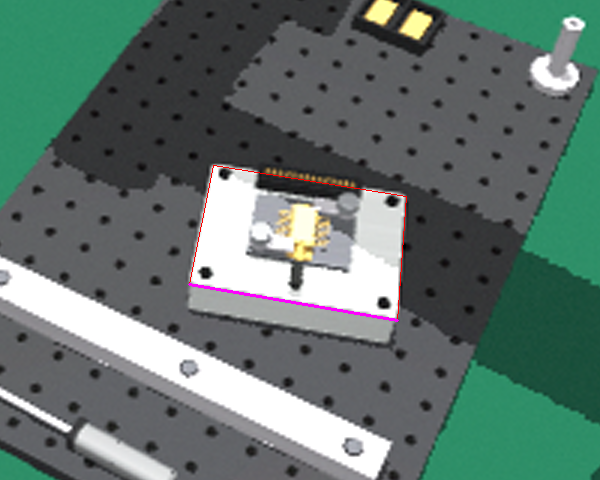

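View pics/ktopf.png

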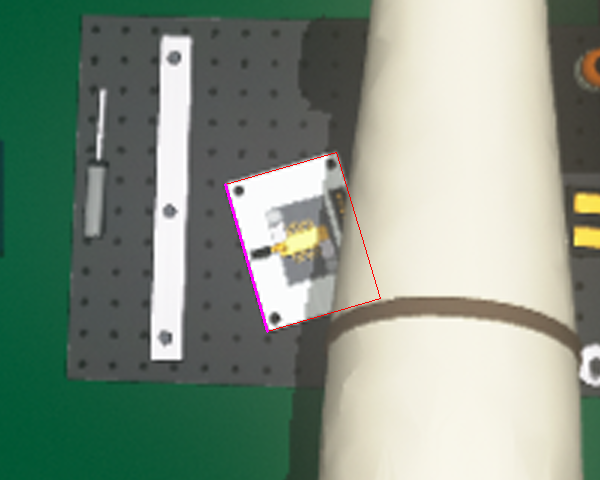

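Block (531.5, 6.7), yaw 16°, 17.7° off the fence, stray 33 mm. Now I'll open the fingers and set them parallel to the fence. A two-finger push on the connector side first swings the −x end (clockwise), then squares it.

```bash
python3 -m handwheel '[[[44,0,-37],1.6],[[44,0,-37],0],[[44,0,-37],0],[[44,0,-37],0],[[0,0,0],0],[[0,0,0],0],[[0,0,0],0]]' 0.85
python3 -c "
from h import *
to((532,-80,22))"
```

```text
time_s: 16.45
tool_pos: [536.4, -75.3, 131.6]
eef_rot: [-0.032, -2.206, 2.206]
force: [-0.1, 0.7, 0.2]
gripper_width: 0.723
t 16.45 tcp [536.4 -75.3 131.6] yaw_x 178.3 tilt 0.04 F [-0.1  0.7  0.2] w 0.72 j [ 0.16  0.33 -0.32 -0.   -0.92 -0.19]
shift to (532, -80, 22) in tool axes: [  4.2 109.6   4.9]
```

```bash
python3 -m handwheel '[[[4.2,50,5],0],[[0,40,0],0],[[0,20,0],0],[[0,0,0],0],[[0,0,-8],0],[[0,0,-6],0],[[0,0,-6],0],[[0,0,-6],0],[[0,0,-6],0],[[0,0,0],0]]'
python3 - <<'E'
from h import *
tool();look("l",(530,12,np.radians(10)))
E
```

```text
time_s: 17.7
tool_pos: [533.3, -47.1, 22.0]
eef_rot: [-0.034, -2.208, 2.207]
force: [-0.4, -0.3, 0.6]
gripper_width: 0.851
t 17.7 tcp [533.3 -47.1  22. ] yaw_x 178.3 tilt 0.11 F [-0.4 -0.3  0.6] w 0.85 j [ 0.21  0.47 -0.45 -0.   -0.65 -0.24]
top [531.2  17.6] yaw -4.3 rms 11.24 rect [32.4 76.2] stray 41.7
side [536.9  17.1] yaw 3.3 rms 3.26 rect [121.9 111.5] stray 37.1
```

View pics/lsidef.png

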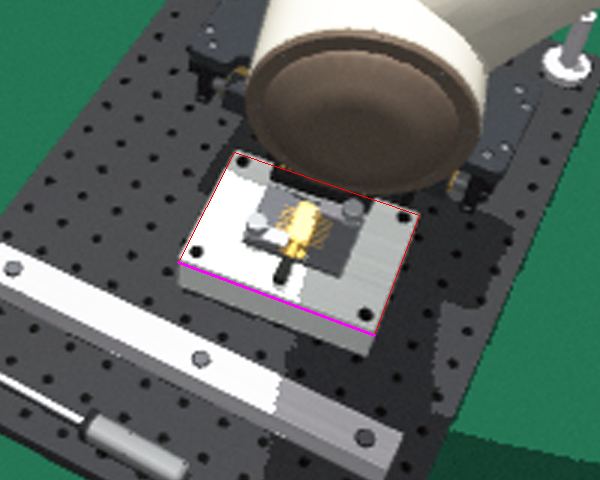

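View pics/ltopf.png

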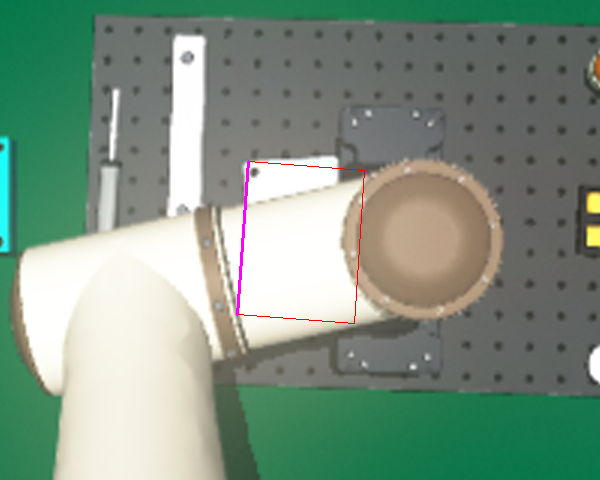

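Nearly square now (side fit, yaw ≈3°). I'll push home, slowly near the end.

```bash
python3 -m handwheel '[[[0,0,-6],0],[[0,0,-6],0],[[0,0,-6],0],[[0,0,-6],0],[[0,0,-4],0],[[0,0,-3],0],[[0,0,0],0]]'
python3 - <<'E'
from h import *
tool();look("m",(534,44,np.radians(-1.7)),["side"])
E
```

```text
time_s: 18.68
tool_pos: [533.6, -16.9, 21.9]
eef_rot: [-0.033, -2.207, 2.207]
force: [-1.6, -3.4, 0.4]
gripper_width: 0.848
t 18.68 tcp [533.6 -16.9  21.9] yaw_x 178.3 tilt 0.01 F [-1.6 -3.4  0.4] w 0.85 j [ 0.27  0.47 -0.46 -0.   -0.65 -0.3 ]
side [540.2  45.2] yaw -2.6 rms 7.8 rect [ 97.1 121.8] stray 61.8
```

View pics/msidef.png

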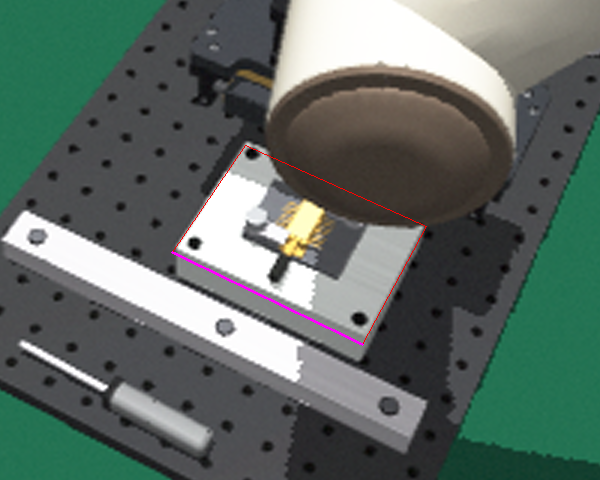

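```bash
python3 -m handwheel '[[[0,0,-2],0],[[0,0,-2],0],[[0,0,-2],0],[[0,0,0],0]]'; python3 -m handwheel '[[[0,0,-1],0],[[0,0,-1],0],[[0,0,0],0]]';python3 -m handwheel '[[[0,0,-1],0],[[0,0,-1],0],[[0,0,0],0]]'
```

```text
time_s: 19.23
tool_pos: [533.8, -11.1, 21.9]
eef_rot: [-0.033, -2.206, 2.207]
force: [-0.4, -4.4, 0.8]
gripper_width: 0.848
time_s: 19.6
tool_pos: [533.8, -9.2, 21.9]
eef_rot: [-0.033, -2.206, 2.207]
force: [-0.4, -5.3, 0.8]
gripper_width: 0.851
time_s: 19.98
tool_pos: [533.9, -7.2, 21.9]
eef_rot: [-0.033, -2.206, 2.207]
force: [-0.2, -4.8, 1.2]
gripper_width: 0.852
```

```bash
python3 -m handwheel '[[[0,0,-1],0],[[0,0,-1],0],[[0,0,0],0]]'; python3 -m handwheel '[[[0,0,-1],0],[[0,0,-1],0],[[0,0,0],0]]'
```

```text
time_s: 20.35
tool_pos: [533.9, -5.2, 21.9]
eef_rot: [-0.033, -2.206, 2.207]
force: [0.1, -5.3, 1.9]
gripper_width: 0.85
time_s: 20.72
tool_pos: [533.9, -3.4, 21.9]
eef_rot: [-0.033, -2.206, 2.207]
force: [-0.7, -6.1, 0.8]
gripper_width: 0.852
```

```bash
python3 -m handwheel '[[[0,0,-1],0],[[0,0,0],0]]'; python3 -m handwheel '[[[0,0,-1],0],[[0,0,0],0]]';python3 - <<'E'
from h import *
tool();look("n",(534,52,np.radians(-1.7)),["side"])
E
```

```text
time_s: 20.98
tool_pos: [533.9, -3.3, 21.9]
eef_rot: [-0.033, -2.205, 2.207]
force: [0.4, -10.3, 0.7]
gripper_width: 0.852
time_s: 21.22
tool_pos: [533.8, -3.2, 21.9]
eef_rot: [-0.032, -2.203, 2.208]
force: [1.6, -14.1, -1.0]
gripper_width: 0.854
t 21.23 tcp [533.8  -3.2  21.9] yaw_x 178.3 tilt 0.14 F [  1.6 -14.1  -1. ] w 0.85 j [ 0.3   0.47 -0.46  0.   -0.65 -0.33]
side [540.8  57.9] yaw -1.8 rms 11.27 rect [ 97.6 121.4] stray 74.1
```

View pics/nsidef.png

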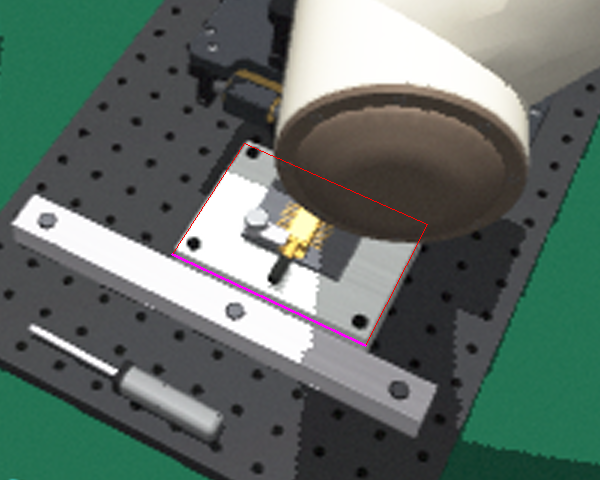

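```bash
python3 -m handwheel '[[[0,0,-1.5],0],[[0,0,-1],0],[[0,0,0],0]]'; python3 -c "
from h import *
s,_=tool();print(s['wrist_torque'])"
python3 -m handwheel '[[[0,0,5],0],[[0,0,20],0],[[0,0,40],0],[[0,-50,20],0],[[0,-60,0],0],[[0,0,60],0],[[0,0,60],0],[[0,0,50],0],[[0,0,0],0]]'
python3 - <<'E'
from h import *
tool();look("o",(534,52,np.radians(-1.7)))
E
```

```text
time_s: 21.65
tool_pos: [533.8, -3.1, 21.9]
eef_rot: [-0.032, -2.2, 2.211]
force: [3.3, -25.1, -0.9]
gripper_width: 0.85
t 21.65 tcp [533.8  -3.1  21.9] yaw_x 178.3 tilt 0.3 F [  3.3 -25.1  -0.9] w 0.85 j [ 0.3   0.47 -0.46  0.01 -0.65 -0.34]
[-7.29015595 -1.29088079 -0.09567373]
time_s: 22.78
tool_pos: [526.4, -256.4, 131.6]
eef_rot: [-0.039, -2.205, 2.205]
force: [0.4, 0.2, 0.7]
gripper_width: 0.853
t 22.77 tcp [ 526.4 -256.4  131.6] yaw_x 178.0 tilt 0.07 F [0.4 0.2 0.7] w 0.85 j [-0.18  0.4  -0.22 -0.   -0.95  0.14]
top [539.3  54.2] yaw -1.6 rms 0.84 rect [ 93.9 119.9] stray 72.4
side [540.5  55.5] yaw -1.8 rms 2.75 rect [102.9 121.6] stray 71.7
```

View pics/osidef.png

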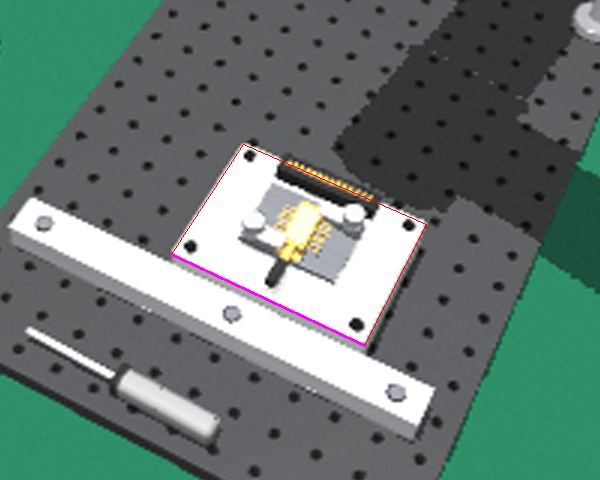

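View pics/otopf.png

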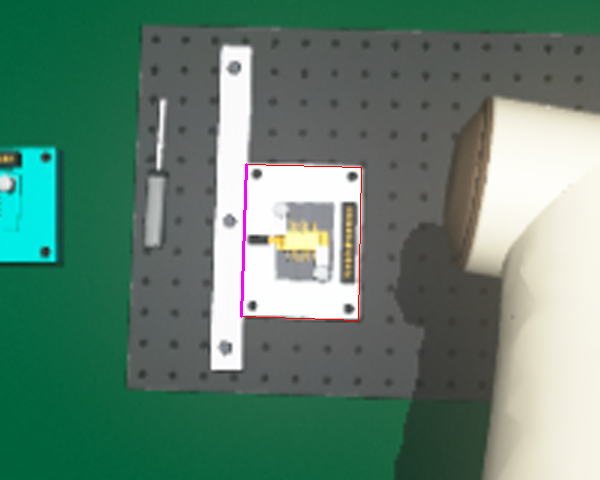

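Both views show the nose side flush on the fence: block yaw −1.6°/−1.8° against the fence's −1.7°/−1.8°, and the nose side at y≈100.2 against the fence face at ≈99.6. A quick check of the bystanders comes next, then hand-in.

```bash
python3 - <<'E'
from h import *
a={}
C0=cloud("side",np.load("pics/side0d.npy"));
p,d=camera("side");C=cloud("side",d);cv2.imwrite("pics/endside.png",p)
for q in["post","bottle","tray","driver"]:
    for r in regions_of("side",q)[:2]:
        m=r["mask"];print(q,round(r["score"],2),np.round(r["extent"],1).tolist(),"moved depth px frac",np.mean(np.abs(C[m]-C0[m]).max(1)>8).round(2))
E
```

```text
post 0.66 [429.5, 174.8, 21.0, 25.0] moved depth px frac 0.01
post 0.61 [303.1, 279.6, 141.0, 83.3] moved depth px frac 0.01
bottle 0.88 [326.6, 135.2, 18.9, 32.3] moved depth px frac 0.01
bottle 0.62 [332.2, 248.2, 45.8, 45.3] moved depth px frac 0.74
tray 0.98 [378.9, 162.1, 29.0, 25.7] moved depth px frac 0.0
tray 0.17 [333.6, 248.1, 44.9, 43.5] moved depth px frac 0.74
driver 0.61 [272.0, 300.6, 67.4, 36.5] moved depth px frac 0.01
```

View pics/endside.png

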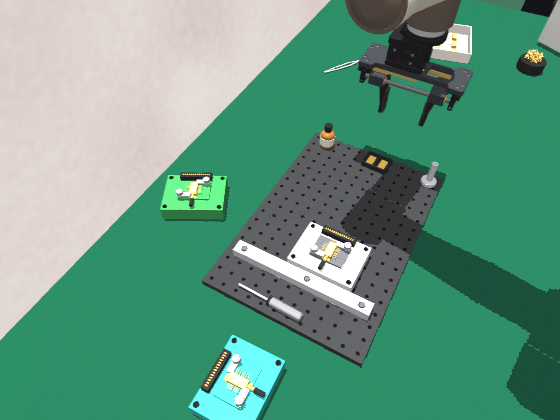

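The post (430,175), bottle (327,135), tray (379,162) and driver (272,300) are all where they were. The block (330,252) lies along the fence, and the arm is clear of everything.

```bash
python3 -c "
from station import *
print(job_done())"
```

```text
the job is handed in; nothing more can be done
None
```

The fixture block now lies with its nose side against the fence, and I have handed the job in; no verdict was reported. I turned it about 104° clockwise with three closed-finger nudges at alternating places, then swung it square and pushed it home with the fingers open and parallel to the fence.

- **Squareness:** block yaw is −1.6° (top camera) and −1.8° (side camera), against −1.7° and −1.8° for the fence. Over the 120 mm side that is a gap of well under 1 mm.
- **Contact:** the block came to a hard stop on the fence. The push force rose from about 6 N to 25 N while the tool moved less than half a millimetre.
- **Position:** in the top view the nose side measures at y ≈ 100.2 mm and the fence face at ≈ 99.6 mm. The difference is within the 2 mm calibration. The block's ends are well inside the fence's ends.
- **Middle of the block:** the largest stray I measured while it was still crooked was about 35 mm, under the 4 cm asked. I only measured between nudges, and the block was partly hidden by the arm in some views.
- **Surroundings:** the post, bottle, tray and driver had not moved at the final check. About 23 s of the 72 s had been used.

Fits made while the arm hid part of the block disagreed by up to about 8° and 15 mm between views, so I relied on the unobstructed ones.

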